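Change of water filter at the sink: ready the cartridge, open the canister

ROBOT

A 7-joint arm with a two-finger parallel gripper is mounted at the origin on the work surface. World frame = base frame: x ahead of the robot, y to its left, z up, the work surface at z = 0. Lengths are in mm, angles in rad, forces in N, time in s.
With the tool pointing down it reaches from about 400 to 875 mm from the base axis. Payload 6.5 kg.
Tool frame: the origin (TCP) lies at the very end of the fingers, on their centre line; the grasp point (between the pads) lies 19 mm behind it; z points along the fingers, y is the line along which they close (so a half turn about z gives the same grasp; the last joint's range is limited). The gripper opens to 85 mm and grips with 20 to 120 N. Pads are 22 mm wide; open, the fingers measure 114 mm over their backs; the gripper's body (76 mm by 85 mm) begins 54 mm behind the grasp point. The pads swing forward as they close: fully open they stand 13 mm farther back than shut.
Start: joints at [-1.4, 0.536, -0.004, 1.538, 0.003, 1.067, -0.071], TCP at [152.481, 631.854, 231.29] pointing down, gripper open.
Joint ranges: [-2.7, 2.7], [-0.37, 2.16], [-1.27, 1.26], [0.24, 2.4], [-1.31, 4.45], [0.19, 1.91], [-2.76, 2.76]. Speed limits (rad/s): [2.39, 2.39, 3.14, 3.14, 3.14, 3.14, 3.14].

INTERFACE

Orientations are given as a unit quaternion [x, y, z, w].
In Python, from workcell import readout, cams, job gives the robot as it stands. The module is installed in compiled form; this text tells all that it offers.
- The arm moves only by the tool apply_moves, never from a script. Its argument "moves" is text: rows parted by semicolons, each of 4 numbers parted by spaces: the shift along the tool's x, y, z in m, then the turn about the tool's z in rad. In form: x y z spin; .... A call has exactly 8 rows; each row is the pose to reach, as a shift and turn from the pose commanded when the call began, along the tool's axes at that moment; what a row does not reach only later rows make up. A row lasts 1/12 s, in which the tool goes at most 41.7 mm and 7.16 degrees, less where a joint would pass 70% of its speed; a pose out of reach is approached as far as the arm can. A call with a gripper value outside its range is refused whole. "grip" is the finger opening in m, from 0 to 0.0854, set as the call begins (left out, the last holds). The fingers move at their own pace and stop on an object; "force" is the grip in N (left out, the last holds). Time passes only in rows, so rows that repeat a pose let the fingers close, or fill a call up. It gives the time, the measured TCP pose, the force, the opening and the grip force at its end, in the units of the state.
- readout.sense(): the state, without advancing time (a new reading comes with each control period).
- cams.snapshot(name): name is "scene" or "top" or "wrist"; returns (picture, depth): 400x640x3 uint8, red, green, blue; 400x640 float32, mm along the optical axis (not along the pixel's ray), 0 where there is no reading.
- cams.camera_model(name): a dict with "intrinsics" (3x3 intrinsics, pixels), "view" (4x4, takes a point from world to camera coordinates); the wrist camera has in their place "tool_from_camera" (4x4, takes a point from camera to tool coordinates, whose origin is the TCP and whose axes are the flange's). Camera axes: x right, y down, z forward; pixel columns grow to the right and rows downward; lengths in mm; the calibration is good to about 2 mm. The wrist camera is an equidistant fisheye: a pixel r from the principal point sees the ray r / f radians off the axis. A picture is of the moment at which its call begins: read the wrist's pose just before it. camera_model takes no time and is no camera call.
- job.close_job(): hands the job in; it is judged then, once.
The state is a dict: "clock": time; "joints": joint angles; "dq": joint speeds; "effort": joint torques, N m; "position": TCP position; "tool_rot": TCP orientation; "ft_force": force on the tool from outside, world axes, zero at the start; "ft_torque": the same for the moment, N m; "opening": finger opening in mm; "grip_force": force on a finger pad.
Only numpy, scipy, OpenCV 4.12 (cv2) and the standard library are available. Lean on these libraries where they do the work, as an engineer would, in place of code of your own. Each camera call takes 0.05 s, during which the arm holds its last target. There are 200 camera calls.

TASK

First stand the new filter cartridge in the round soaking stand, flange up and pushed fully home, and let go of it. Then take the winged cap off the filter canister: it is a quarter-turn thread that may be right-handed or left-handed, so feel which way it loosens. Finish while still holding the cap in the gripper, level and still, straight above the canister with about 5 cm of air between the lowest part of the cap and the canister's mouth; leave the cartridge in its stand and everything else where it is.

Things in the scene. Friction and masses are not known exactly. Their poses are not given: they have to be found in the camera images.
- cartridge_center (a point): Point on the axis of the new cartridge, half-way up, 39.5 mm above its underside; z from foot to knob. Loose, 0.1 to 0.2 kg, 79 mm tall: a white body 40 mm diameter, 45 mm long (foot tapers to 33 mm over the lowest 5 mm), a flange 58 mm diameter, 6 mm thick, and on it a grey knob 26 mm diameter, 28 mm tall. It starts standing on its foot on the worktop, knob up.
- cartridge: The same cartridge as a  origin at the centre of its underside, z towards the knob.
- stand: The soaking stand, fixed: a white ceramic cup 68 mm diameter and 55 mm tall with a round vertical pocket 44 mm diameter and 50 mm deep, open at the top. Origin at the centre of its underside, on the worktop. With the cartridge fully home the flange lies on the rim and the cartridge's underside is 10 mm above this origin.
- stand_rim (a point): Centre of the stand's mouth, at its rim, 55 mm above the worktop.
- filter: The twin water filter, fixed: two white canisters side by side, 100 mm diameter each, z up. Origin on the worktop under the axis of the canister with the winged cap, which is 130 mm tall; the sealed canister (126 mm tall, no cap) has its axis at y = -125 mm in this frame, two 22 mm pipe stubs point to this frame's +x at 60 mm height.
- mouth (a point): Centre of the capped canister's mouth, in the plane of its rim (130 mm above the worktop); the mouth is 54 mm wide.
- cap_wing (a point): Centre of the upright wing on the cap. The cap is a loose grey disc 76 mm diameter, 12 mm thick, flat on the canister's rim, 0.06 to 0.13 kg, with a straight wing on top, 64 mm long, 14 mm thick, 28 mm tall; below it a stem with two lugs reaches 28 mm into the mouth. This point is 26 mm above the disc's underside (40 mm to the wing's top); x along the wing, y across it, z up.
- cap: The same cap: origin at the centre of the disc's underside, x along the wing. Locked at the start, it lifts under 2 mm; one way it meets a firm stop after 5 degrees, the other way it turns freely to an end stop at about 70 degrees. Turned 53 to 68 degrees (best a few back from the end stop) it lifts straight out. Which way is hidden and differs from start to start.
- tin_a_center (a point): Small steel spice tin, 32 mm diameter, 30 mm tall, its centre; a bystander between the filter and the cartridge or stand.
- tin_b_center (a point): A like steel tin, its centre, between the cartridge and the stand; a bystander.
- mug: White mug 80 mm wide, 90 mm tall, origin at its underside; a bystander.
- glass: Drinking glass 68 mm wide, 100 mm tall, origin at its underside; a bystander.
- soap: Soap bottle 60 mm diameter, 170 mm tall, origin at its underside; a bystander.
- spice: Amber spice jar 44 mm diameter, 90 mm tall, origin at its underside; a bystander.
- spoon_grip (a point): Steel spoon with a wooden handle lying on the worktop, its grip; a bystander.
Things that resemble listed ones, but are neither listed nor needed, are in the scene too. Leave any purple or turquoise look-alike of the cap alone.

How it is judged:
By the outcome, as a careful person would: the job done as asked, in the order asked, and still so for the second after the job is handed in, while the arm keeps its last pose, push and grip.
It also fails if it takes over 61 s, if anything falls off the work surface, if the arm or the gripper's body presses on something with over 40 N, if the wrist force passes 120 N, or if a joint passes its speed limit or range.

## Working session

There is one attempt and no reset: what is moved stays moved. The work goes in short steps, Python scripts to look and compute and a tool call to move; the robot and the scene stay as the last step left them, time stands still between calls to the robot, and variables do not carry over. Pictures are saved under pics/ and viewed, at most 10 in all, crops included, and the job is handed in when it is done.

Besides the shell and the picture viewer there is one more tool, called after "Call:" in YAML: its name, and indented under it one key for each argument. apply_moves: Moves the arm, as the interface text tells. Its arguments: {"type":"object","properties":{"moves":{"type":"string"},"grip":{"type":"number"},"force":{"type":"number"}},"required":["moves"]}

```bash
mkdir -p pics; cat > h.py <<'E'
import numpy as np, cv2
from workcell import readout, cams, job
from scipy.spatial.transform import Rotation as R
def snap(n,tag):
    s=readout.sense(); p,d=cams.snapshot(n); cv2.imwrite(f'pics/{tag}.png',p[:,:,::-1]); np.savez(f'pics/{tag}.npz',p=p,d=d,pos=s['position'],q=s['tool_rot']); return p,d,s
def cloud(n,tag):
    """world XYZ per pixel for scene/top/wrist"""
    z=np.load(f'pics/{tag}.npz'); d=z['d']; m=cams.camera_model(n); K=np.array(m['intrinsics'])
    v,u=np.mgrid[0:400,0:640]; x=(u-K[0,2])/K[0,0]; y=(v-K[1,2])/K[1,1]
    if n=='wrist':
        r=np.hypot(x,y); k=np.tan(np.minimum(r,1.5))/np.maximum(r,1e-9); x=x*k; y=y*k
    P=np.stack([x*d,y*d,d,np.ones_like(d)],-1)
    if n=='wrist':
        T=np.eye(4); T[:3,:3]=R.from_quat(z['q']).as_matrix(); T[:3,3]=z['pos']; T=T@np.array(m['tool_from_camera'])
    else: T=np.linalg.inv(np.array(m['view']))
    W=(P@T.T)[...,:3]; W[d==0]=np.nan
    return W,z['p']
E
python3 - <<'E'
from h import *
s=readout.sense(); print(s)
for n in ['scene','top']: snap(n,n)
for n in ['scene','top','wrist']: print(cams.camera_model(n))
E
```

```text
{'clock': 0.0, 'joints': array([-1.40019654,  0.53719482, -0.00444152,  1.53889416,  0.0025925 ,
        1.06733036, -0.07121844]), 'dq': array([ 6.95719751e-05, -2.15438932e-04,  3.17832912e-04, -1.13957015e-03,
       -7.82169927e-04,  4.63768160e-05, -3.48798322e-04]), 'effort': array([-2.85088581e-04, -5.83409250e+01,  1.04894836e+00, -2.59105361e+01,
        1.24328822e-02,  9.60962410e-03,  1.05497810e-05]), 'position': array([152.34670436, 631.216646  , 230.38631675]), 'tool_rot': array([ 1.18097382e-01,  9.93001601e-01, -9.09349205e-04, -4.50701761e-05]), 'ft_force': array([-0.34920912, -0.22690252,  1.1695141 ]), 'ft_torque': array([ 0.03598846, -0.04385378,  0.00573874]), 'grip_force': 0.0, 'opening': 85.43362797150907}
{'intrinsics': array([[380.42806625,   0.        , 320.92898591],
       [  0.        , 380.42806625, 203.42048902],
       [  0.        ,   0.        ,   1.        ]]), 'view': array([[-8.22721609e-01,  5.68077778e-01, -2.04154758e-02,
         4.43589144e+02],
       [ 4.19085593e-01,  5.81895374e-01, -6.96968463e-01,
        -1.48456763e+02],
       [-3.8
[... 511 characters left out ...]
    [ 1.97063218e-01,  2.71288308e-03, -9.80387030e-01,
         1.08327497e+03],
       [ 0.00000000e+00,  0.00000000e+00,  0.00000000e+00,
         1.00000000e+00]])}
{'intrinsics': array([[309.70691629,   0.        , 322.65108168],
       [  0.        , 309.70691629, 200.87694634],
       [  0.        ,   0.        ,   1.        ]]), 'tool_from_camera': array([[ 5.96572647e-04, -9.59131745e-01, -2.82959254e-01,
         7.19932534e+01],
       [ 9.99999820e-01,  5.91362141e-04,  1.03825325e-04,
        -6.05750781e-01],
       [ 6.77492249e-05, -2.82959265e-01,  9.59131925e-01,
        -1.41918960e+02],
       [ 0.00000000e+00,  0.00000000e+00,  0.00000000e+00,
         1.00000000e+00]])}
```

View pics/scene.png

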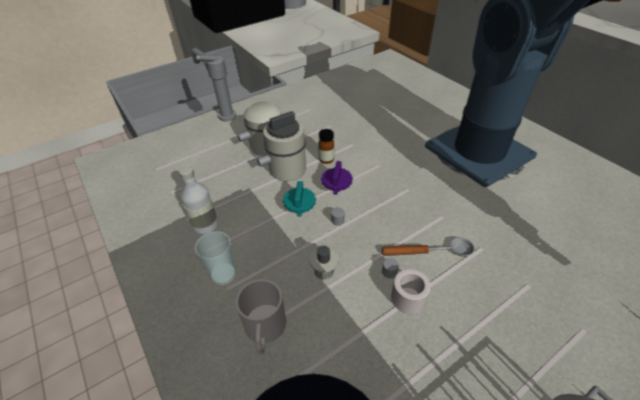

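View pics/top.png

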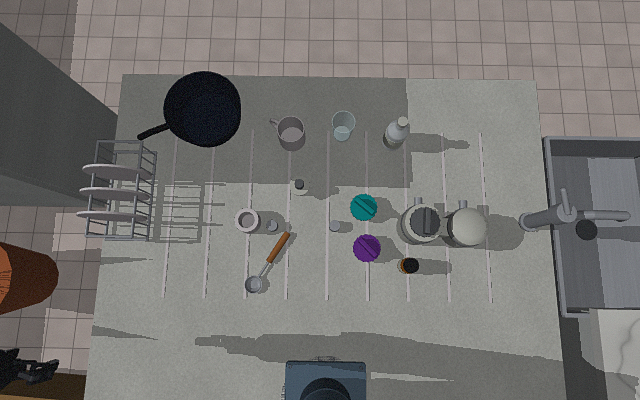

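The scene view shows the cartridge at (324,262), the stand at (411,292), and the capped canister at (286,150) with a grey winged cap. The look-alikes are teal at (299,200) and purple at (337,178), and are not wanted. The mug at (262,310) is grey with a handle. In the top view the stand is at (247,221), cartridge (299,187), cap (423,222), and tins (272,226) and (335,226).

```bash
cat > m1.py <<'E'
from h import *
C={n:cloud(n,n)[0] for n in ['scene','top']}
def box(n,u0,u1,v0,v1): 
    W=C[n][v0:v1,u0:u1].reshape(-1,3); return W[~np.isnan(W).any(1)]
def rep(name,W,zlo,zhi):
    W=W[(W[:,2]>zlo)&(W[:,2]<zhi)]
    if len(W)<4: print(name,len(W)); return
    c,r=cv2.minEnclosingCircle(W[:,:2].astype(np.float32)); rect=cv2.minAreaRect(W[:,:2].astype(np.float32))
    print(name,len(W),'mean',W.mean(0).round(1),'zmax',W[:,2].max().round(1),'circ',np.round(c,1),round(r,1),'rect',np.round(rect[0],1),np.round(rect[1],1),round(rect[2],1))
B={'stand':((385,440,265,320),(228,268,202,240),45,62),
'knob':((305,345,240,285),(285,315,172,200),65,95),
'flange':((305,345,240,285),(285,315,172,200),42,58),
'wing':((260,312,105,185),(398,445,200,248),160,185),
'disc':((260,312,105,185),(398,445,200,248),134,150),
'canister':((260,312,105,185),(398,445,200,248),120,133),
'sealed':((240,285,95,140),(445,490,205,248),110,140),
'tinB':((380,400,258,278),(262,282,218,236),20,40),'tinA':((328,347,206,226),(326,344,218,234),20,40),
'spice':((315,337,125,165),(396,424,255,277),70,100)}
for k,(a,b,lo,hi) in B.items():
    rep(k+' S',box('scene',*a),lo,hi); rep(k+' T',box('top',*b),lo,hi)
E
python3 m1.py
```

```text
stand S 644 mean [490.7 228.2  53.5] zmax 57.4 circ [489.  226.3] 34.3 rect [489.  227.2] [67.  65.9] 10.2
stand T 276 mean [486.4 224.9  55.6] zmax 61.5 circ [486.9 225.4] 33.9 rect [486.7 224.9] [65.3 65.1] 1.0
knob S 152 mean [591.   84.4  76.6] zmax 80.9 circ [589.7  81.8] 13.0 rect [589.7  82.8] [24.3 23.6] 50.3
knob T 73 mean [586.4  80.2  79.5] zmax 85.0 circ [588.2  80.6] 13.0 rect [587.7  80.3] [24.1 22.9] 1.8
flange S 408 mean [593.6  87.8  50.8] zmax 57.9 circ [589.9  81.2] 29.3 rect [590.6  83.2] [53.9 56.3] 54.0
flange T 238 mean [586.   80.6  52.4] zmax 57.6 circ [588.4  80.9] 28.9 rect [587.2  80. ] [54.5 55.2] 89.1
wing S 168 mean [ 481.2 -245.   166.9] zmax 172.8 circ [ 479.7 -248.1] 32.1 rect [ 479.9 -247.2] [15. 64.] 86.3
wing T 164 mean [ 476.4 -247.2  170. ] zmax 176.0 circ [ 477.4 -248.8] 31.6 rect [ 477.2 -247.7] [14.6 62.6] 88.0
disc S 361 mean [ 485.  -232.3  141.5] zmax 149.9 circ [ 480.4 -246.6] 39.6 rect [ 483.8 -237.5] [57. 77.] 64.6
disc T 564 mean [ 476.9 -245.7  142.7] zmax 149.9 circ [ 477.2 -247.3] 48.8 rect [ 478.5 -249.7] [93.3 87.1] 56.9
canister 
[... 415 characters left out ...]
72.7] 50.4 rect [ 471.8 -372.2] [95.6 99.6] 0.3
tinB S 197 mean [479.  160.   28.7] zmax 33.1 circ [477.2 158.9] 16.6 rect [477.7 158.3] [32.3 30.1] 53.9
tinB T 104 mean [475.2 157.4  30.5] zmax 38.4 circ [475.6 158. ] 15.9 rect [475.2 157.9] [28.6 31.3] 2.2
tinA S 135 mean [481.2 -17.9  28.7] zmax 32.7 circ [479.6 -19.7] 16.3 rect [480.4 -18.8] [29.7 27.8] 54.3
tinA T 100 mean [477.7 -20.6  31.2] zmax 36.7 circ [478.2 -20.9] 15.9 rect [478.1 -20. ] [28.6 28.7] 89.1
spice S 188 mean [ 374.7 -215.9   85.5] zmax 93.3 circ [ 386.7 -185.1] 60.6 rect [ 390.9 -187.6] [118.3  37.6] 59.7
spice T 195 mean [ 368.7 -220.6   90.9] zmax 97.9 circ [ 369.2 -222.1] 20.2 rect [ 368.5 -221.5] [38.7 36.7] 89.5
```

```bash
cat >> h.py <<'E'
def plan(t,yaw=None):
    """shift (m, tool axes) and spin to bring TCP to t (mm) with tool-y at yaw (deg)"""
    s=readout.sense(); M=R.from_quat(s['tool_rot']).as_matrix(); d=M.T@(np.array(t)-s['position'])/1000
    y0=np.degrees(np.arctan2(M[1,1],M[0,1])); sp=0 if yaw is None else -np.radians((yaw-y0+180)%360-180)
    print('clk',round(s['clock'],2),'pos',s['position'].round(1),'yaw',y0.round(1),'F',s['ft_force'].round(1),'open',round(s['opening'],1),'-> shift',d.round(4),'spin',round(sp,3),'j7',s['joints'][6].round(2))
E
python3 -c "
from h import *
plan([589,81,160],20)"
```

```text
clk 0.1 pos [152.3 631.3 230.5] yaw 76.4 F [-0.6 -0.1 -0.1] open 85.3 -> shift [-0.5535 -0.4324  0.0712] spin 0.985 j7 -0.07
```

Call:
apply_moves:
  moves: "-0.02 -0.016 0 0; -0.05 -0.04 0 0; -0.08 -0.064 0 0; -0.112 -0.088 0 0; -0.144 -0.113 0 0; -0.176 -0.138 0 0; -0.208 -0.163 0 0; -0.24 -0.188 0 0"
  grip: 0.0854
  force: 40

```text
clock: 0.77
position: [342.4, 390.9, 231.1]
tool_rot: [0.118, 0.993, -0.0, -0.0]
ft_force: [0.1, -0.5, -0.2]
opening: 85.6
grip_force: 0.0
```

Call:
apply_moves:
  moves: "-0.032 -0.025 0 0.1; -0.064 -0.05 0 0.2; -0.096 -0.075 0 0.3; -0.128 -0.1 0 0.4; -0.16 -0.125 0.01 0.5; -0.19 -0.15 0.02 0.6; -0.22 -0.175 0.03 0.7; -0.25 -0.195 0.04 0.8"

```text
clock: 1.43
position: [539.5, 141.9, 190.8]
tool_rot: [0.498, 0.867, -0.0, -0.0]
ft_force: [0.9, 0.4, -0.3]
opening: 85.2
grip_force: 0.0
```

```bash
python3 -c "
from h import *
plan([589,81,160],20)"
```

```text
clk 1.43 pos [539.5 141.9 190.8] yaw 30.3 F [ 0.9  0.4 -0.3] open 85.2 -> shift [-0.0775  0.0121  0.0308] spin 0.179 j7 0.35
```

Call:
apply_moves:
  moves: "-0.02 0.003 0.005 0.05; -0.04 0.006 0.01 0.1; -0.055 0.01 0.02 0.15; -0.065 0.012 0.03 0.15; -0.068 0.012 0.03 0.15; -0.068 0.012 0.03 0.15; -0.068 0.012 0.03 0.15; -0.068 0.012 0.03 0.15"

```text
clock: 2.1
position: [583.6, 93.5, 161.7]
tool_rot: [0.558, 0.83, 0.0, -0.0]
ft_force: [-0.1, -0.2, 0.4]
opening: 85.8
grip_force: 0.0
```

```bash
cat > m2.py <<'E'
from h import *
import sys
snap('wrist',sys.argv[1]); W,p=cloud('wrist',sys.argv[1])
from m1 import rep
c=np.array(eval(sys.argv[2])); rad=float(sys.argv[3])
V=W.reshape(-1,3); V=V[~np.isnan(V).any(1)]; V=V[np.hypot(*(V[:,:2]-c).T)<rad]
for lo,hi in eval(sys.argv[4]): rep(f'{lo}-{hi}',V,lo,hi)
E
sed -i 's/^for k,(a,b/if __name__=="__main__":\n  for k,(a,b/; ' m1.py
python3 m2.py w1 '[589,81]' 45 '[(65,90),(45,56)]'; python3 -c "
from h import *
plan([589,81,55])"
```

```text
65-90 904 mean [586.7  82.6  77.2] zmax 80.8 circ [587.1  81.1] 13.0 rect [587.   81.3] [25.  24.9] 18.9
45-56 2326 mean [585.7  84.9  50.3] zmax 55.9 circ [587.4  80.7] 29.3 rect [587.1  80.9] [56.7 58.1] 24.1
clk 2.15 pos [583.6  93.5 161.8] yaw 22.1 F [0.7 0.3 0.5] open 85.6 -> shift [-0.0136  0.0002  0.1068] spin 0 j7 0.36
```

View pics/w1.png

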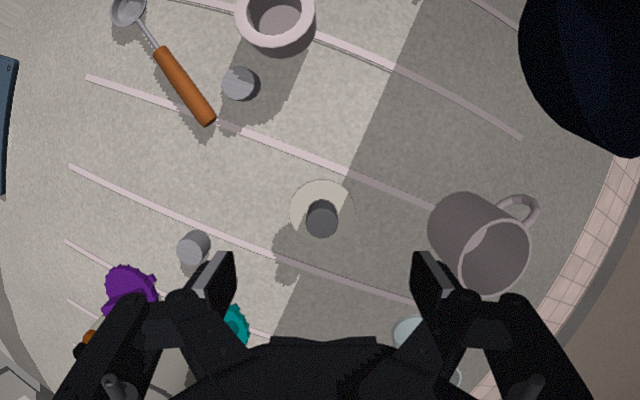

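The wrist view shows the cartridge (white flange, grey knob) at (322,210), the stand at (275,20), and the handled mug at (480,240). The cartridge is the only piece with a knob and flange. The heights fit: knob 79 mm and flange 51 mm.

Call:
apply_moves:
  moves: "-0.007 -0.001 0.01 0; -0.013 -0.001 0.03 0; -0.013 -0.001 0.055 0; -0.013 -0.001 0.08 0; -0.013 -0.001 0.097 0; -0.013 -0.001 0.105 0; -0.013 -0.001 0.106 0; -0.013 -0.001 0.106 0"

```text
clock: 2.82
position: [588.0, 79.6, 55.4]
tool_rot: [0.559, 0.829, -0.0, 0.0]
ft_force: [0.1, 0.5, -0.4]
opening: 85.3
grip_force: 0.0
```

Call:
apply_moves:
  moves: "0 0 0 0;0 0 0 0;0 0 0 0;0 0 0 0;0 0 0 0;0 0 0 0;0 0 0 0;0 0 0 0"
  grip: 0.015
  force: 40

```text
clock: 3.48
position: [588.3, 79.9, 56.0]
tool_rot: [0.559, 0.829, 0.0, 0.0]
ft_force: [-1.4, 0.2, 5.6]
opening: 24.3
grip_force: 39.2
```

Call:
apply_moves:
  moves: "0 0 -0.008 0; 0 0 -0.02 0; 0 0 -0.035 0; 0 0 -0.05 0; 0 0 -0.065 0; 0 0 -0.075 0; 0 0 -0.08 0; 0 0 -0.08 0"

```text
clock: 4.15
position: [588.6, 79.9, 136.7]
tool_rot: [0.559, 0.829, 0.001, 0.001]
ft_force: [-0.2, 0.5, -1.7]
opening: 24.6
grip_force: 39.5
```

```bash
python3 m2.py w2 '[487,225.5]' 45 '[(45,62)]'; python3 -c "
from h import *
from m1 import rep
W,p=cloud('wrist','w2'); V=W.reshape(-1,3); V=V[~np.isnan(V).any(1)]
s=readout.sense()['position']
V=V[np.hypot(*(V[:,:2]-s[:2]).T)<36]; [rep('cart',V,a,b) for a,b in [(70,110),(115,136),(136,150)]]
W,p=cloud('wrist','w1'); V=W.reshape(-1,3); V=V[~np.isnan(V).any(1)]
V=V[np.hypot(*(V[:,:2]-[487,225]).T)<45]; rep('standw1',V,45,62)
plan([487,225.5,136])"
```

```text
45-62 1276 mean [495.9 202.7  53.3] zmax 56.4 circ [490.9 213. ] 31.1 rect [494.3 203.1] [62.2 21.1] 19.2
cart 78 mean [581.   98.   88.5] zmax 93.6 circ [582.7  95.4] 12.0 rect [581.8  97.6] [24.   4.7] 21.4
cart 3763 mean [582.   95.  130.8] zmax 136.0 circ [587.6  80.9] 29.0 rect [588.9  82.6] [53.3 57.4] 53.9
cart 1030 mean [584.4  89.1 144.1] zmax 150.0 circ [585.7  85.6] 25.7 rect [584.7  88.2] [51.5 11. ] 21.7
standw1 1875 mean [492.2 212.1  53.6] zmax 56.9 circ [486.5 225. ] 34.1 rect [489.9 214.6] [67.6 45.9] 16.5
clk 4.2 pos [588.   79.8 135.6] yaw 22.0 F [-0.2  0.4 -1.7] open 24.5 -> shift [ 0.1729 -0.039  -0.0004] spin 0 j7 0.4
```

View pics/w2.png

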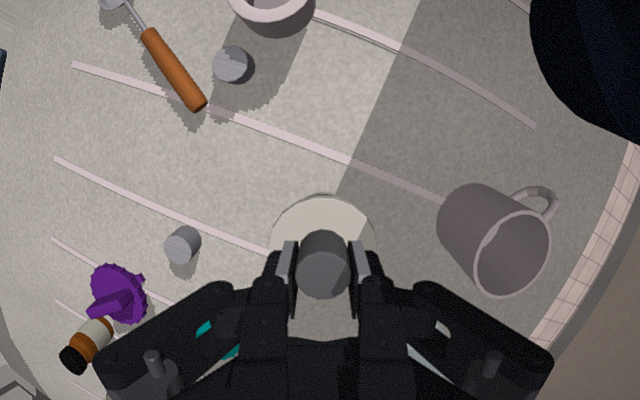

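The cartridge is held by the knob (323,262), and its flange is level behind it. The stand is at (270,5).

Call:
apply_moves:
  moves: "0.015 -0.003 0 0; 0.04 -0.009 0 0; 0.07 -0.016 0 0; 0.1 -0.023 0 0; 0.13 -0.03 0 0; 0.155 -0.036 0 0; 0.168 -0.039 0 0; 0.1715 -0.0397 0 0"

```text
clock: 4.87
position: [484.1, 226.7, 134.2]
tool_rot: [0.557, 0.83, -0.001, -0.001]
ft_force: [-0.2, 0.5, -1.5]
opening: 24.6
grip_force: 39.6
```

Call:
apply_moves:
  moves: "0 0 0 0;0 0 0 0;0 0 0 0;0 0 0.004 0;0 0 0.008 0;0 0 0.012 0;0 0 0.015 0;0 0 0.015 0"

```text
clock: 5.53
position: [486.4, 223.4, 119.4]
tool_rot: [0.559, 0.829, -0.001, -0.0]
ft_force: [-0.2, -0.2, -2.0]
opening: 24.7
grip_force: 39.6
```

```bash
python3 m2.py w3 '[487,225]' 37 '[(45,58),(104,124)]'; python3 -c "
from h import *
snap('scene','s3');snap('top','t3')
import m1
from m1 import rep
for n in ['scene','top']:
  W,_=cloud(n,{'scene':'s3','top':'t3'}[n]); V=W.reshape(-1,3); V=V[~np.isnan(V).any(1)]; V=V[np.hypot(*(V[:,:2]-[487,225]).T)<37]; rep(n,V,45,58); rep(n,V,66,110)
plan([487,224,66])"
```

```text
45-58 2098 mean [479.8 243.9  53.9] zmax 56.3 circ [486.2 226.2] 33.8 rect [482.  239.3] [67.  38.7] 18.1
104-124 4044 mean [479.9 238.2 114.2] zmax 124.0 circ [485.4 224.6] 28.9 rect [486.5 226.2] [53.5 57.3] 53.6
scene 463 mean [499.3 234.6  53.4] zmax 57.7 circ [489.1 226.8] 33.8 rect [494.3 230.2] [54.8 67.3] 34.1
scene 186 mean [501.  234.1  83. ] zmax 109.9 circ [494.7 231.4] 22.4 rect [499.7 234.5] [24. 43.] 31.7
top 85 mean [484.1 202.9  54.8] zmax 57.6 circ [486.9 224.4] 33.2 rect [481.2 213.4] [41.2 64.6] 62.4
top 1
clk 5.68 pos [486.9 223.9 120.3] yaw 22.0 F [ 0.1 -0.7 -2. ] open 24.2 -> shift [0.0001 0.0002 0.0543] spin 0 j7 0.09
```

Call:
apply_moves:
  moves: "0.001 0.001 0 0; 0.001 0.001 0.006 0; 0.001 0.001 0.011 0; 0.001 0.001 0.016 0; 0.001 0.001 0.021 0; 0.001 0.001 0.026 0; 0.001 0.001 0.031 0; 0.001 0.001 0.034 0"

```text
clock: 6.35
position: [487.0, 225.0, 85.4]
tool_rot: [0.559, 0.829, -0.0, -0.0]
ft_force: [0.5, 0.1, -1.0]
opening: 24.7
grip_force: 39.6
```

Call:
apply_moves:
  moves: "0 0 0.005 0; 0 0 0.01 0; 0 0 0.014 0; 0 0 0.017 0; 0 0 0.019 0; 0 0 0.02 0; 0 0 0.021 0; 0 0 0.022 0"

```text
clock: 7.02
position: [487.3, 225.2, 65.8]
tool_rot: [0.559, 0.829, 0.0, -0.001]
ft_force: [-9.4, -4.2, 30.6]
opening: 24.9
grip_force: 42.8
```

Call:
apply_moves:
  moves: "0 0 -0.001 0; 0 0 -0.0015 0; 0 0 -0.0015 0; 0 0 -0.0015 0; 0 0 -0.0015 0; 0 0 -0.0015 0; 0 0 -0.0015 0; 0 0 -0.0015 0"
  grip: 0.0854

```text
clock: 7.68
position: [487.4, 225.2, 65.7]
tool_rot: [0.559, 0.829, -0.0, 0.0]
ft_force: [-0.4, 0.5, -0.1]
opening: 85.7
grip_force: 0.0
```

Call:
apply_moves:
  moves: "0 0 -0.005 0; 0 0 -0.015 0; 0 0 -0.04 0; 0 0 -0.07 0; 0 0 -0.1 0; 0 0 -0.13 0; 0 0 -0.14 0; 0 0 -0.145 0"

```text
clock: 8.35
position: [488.6, 225.8, 213.7]
tool_rot: [0.559, 0.829, 0.002, 0.001]
ft_force: [0.6, 0.7, -0.2]
opening: 85.5
grip_force: 0.0
```

```bash
python3 m2.py w4 '[487,225]' 45 '[(52,57),(57,63),(80,95)]'; python3 -c "
from h import *
plan([478.5,-248,240],-93)"
```

```text
52-57 806 mean [484.3 231.4  54.2] zmax 56.6 circ [486.2 226. ] 34.1 rect [486.6 225.9] [65.8 67.2] 22.4
57-63 1859 mean [485.5 228.5  60.3] zmax 62.6 circ [486.4 225.8] 29.2 rect [486.3 226. ] [57.4 56.9] 84.4
80-95 642 mean [485.9 226.8  87.9] zmax 90.5 circ [486. 226.] 13.1 rect [486.2 226.4] [25.1 24.9] 29.6
clk 8.4 pos [488.2 225.6 213. ] yaw 22.0 F [0.2 0.  1.2] open 85.0 -> shift [-0.4355 -0.1863 -0.028 ] spin 2.007 j7 0.04
```

View pics/w4.png

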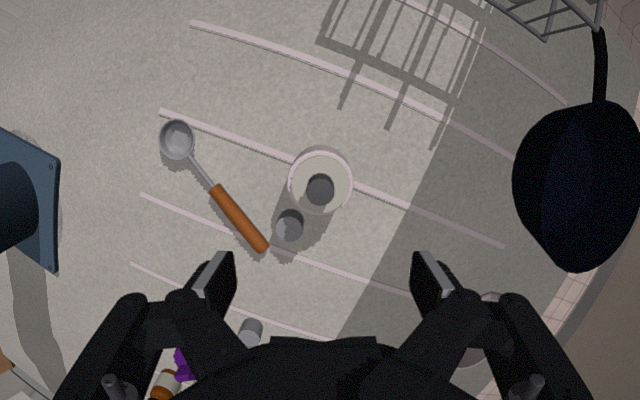

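The cartridge sits in the stand at (320,180). Its flange top is at 61 mm and the knob top at 89 mm, so it is fully home. The tin at (289,225) has not moved.

Call:
apply_moves:
  moves: "-0.018 -0.008 -0.005 0; -0.045 -0.019 -0.01 0; -0.075 -0.032 -0.015 0; -0.108 -0.046 -0.02 0; -0.14 -0.06 -0.025 0; -0.172 -0.0735 -0.03 0; -0.205 -0.0875 -0.03 0; -0.238 -0.102 -0.03 0"

```text
clock: 9.07
position: [480.9, -35.2, 239.9]
tool_rot: [0.559, 0.829, -0.0, -0.001]
ft_force: [0.8, -0.6, -0.5]
opening: 85.6
grip_force: 0.0
```

Call:
apply_moves:
  moves: "-0.033 -0.014 0 0.11; -0.066 -0.028 0 0.22; -0.098 -0.042 0 0.33; -0.13 -0.056 0 0.44; -0.15 -0.064 0 0.55; -0.17 -0.073 0 0.66; -0.19 -0.081 0 0.77; -0.1975 -0.0843 0 0.88"

```text
clock: 9.73
position: [476.2, -251.5, 239.8]
tool_rot: [0.861, 0.508, -0.001, 0.0]
ft_force: [-0.2, 0.6, 0.1]
opening: 84.9
grip_force: 0.0
```

Call:
apply_moves:
  moves: "0 0 0 0.12; 0 0 0 0.24; 0 0 0 0.36; 0 0 0 0.48; 0 0 0 0.6; 0 0 0 0.72; 0 0 0 0.84; 0 0 0 0.96"

```text
clock: 10.4
position: [477.0, -247.9, 239.5]
tool_rot: [0.999, 0.054, -0.001, -0.0]
ft_force: [0.1, 0.9, 0.4]
opening: 85.2
grip_force: 0.0
```

```bash
python3 m2.py w5 '[478.5,-248]' 55 '[(150,180),(138,148),(120,133)]'; python3 -c "
from h import *
plan([478.5,-248,190],-93)"
```

```text
150-180 1660 mean [ 480.8 -249.1  168.2] zmax 171.4 circ [ 478.  -249.2] 31.9 rect [ 478.1 -249.1] [14.9 63.4] 86.0
138-148 5015 mean [ 480.2 -248.6  141.3] zmax 147.5 circ [ 476.8 -249.3] 39.9 rect [ 478.4 -249.4] [77.4 76.2] 86.3
120-133 3422 mean [ 489.1 -248.   129.2] zmax 132.9 circ [ 477.7 -249.4] 50.2 rect [ 478.4 -249.3] [98.1 99.2] 2.7
clk 10.45 pos [ 477.  -247.8  239.3] yaw -84.1 F [ 0.4 -0.2 -0.5] open 85.5 -> shift [0.0016 0.0004 0.0493] spin 0.155 j7 -0.61
```

View pics/w5.png

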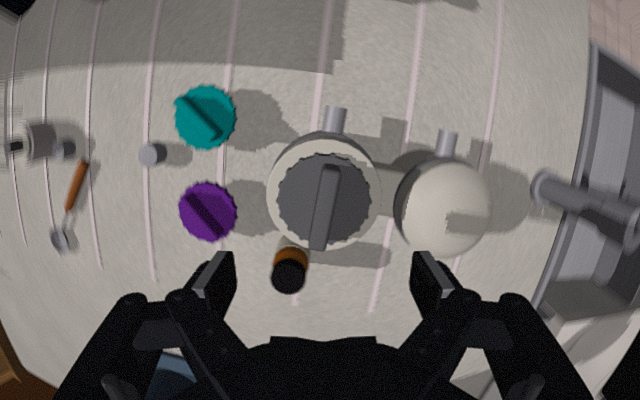

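The grey cap on the capped canister is at (325,197), with its wing centre at (325,207) and long axis near world x (-4°). The teal cap (205,117) and purple cap (208,211) are look-alikes lying on the worktop and I'm leaving them. The grey one is the only cap at 142/170 mm height on a canister.

Call:
apply_moves:
  moves: "0.001 0.0015 0.01 0.08; 0.001 0.0015 0.03 0.173; 0.001 0.0015 0.055 0.173; 0.001 0.0015 0.075 0.173; 0.001 0.0015 0.087 0.173; 0.001 0.0015 0.091 0.173; 0.001 0.0015 0.092 0.173; 0.001 0.0015 0.092 0.173"

```text
clock: 11.12
position: [479.1, -250.1, 149.2]
tool_rot: [1.0, -0.029, 0.0, 0.0]
ft_force: [0.5, -0.7, -0.5]
opening: 85.6
grip_force: 0.0
```

```bash
python3 m2.py w6 '[478.5,-248]' 55 '[(150,180),(138,148)]'; python3 -c "
from h import *
plan([478.2,-249.2,147],-94)"
```

```text
150-180 5411 mean [ 483.5 -249.2  169.2] zmax 180.0 circ [ 487.7 -248. ] 53.1 rect [ 480.9 -251.2] [64. 95.] 25.6
138-148 10522 mean [ 482.3 -249.7  141.3] zmax 148.0 circ [ 477.3 -249.2] 39.8 rect [ 478.5 -249.6] [77.9 76.3] 87.6
clk 11.17 pos [ 479.4 -250.3  149.6] yaw -93.3 F [ 0.2  0.1 -0.4] open 85.4 -> shift [-0.0012 -0.001   0.0026] spin 0.012 j7 -0.64
```

Call:
apply_moves:
  moves: "-0.001 -0.001 0.002 0.012;-0.001 -0.001 0.002 0.012;-0.001 -0.001 0.002 0.012;-0.001 -0.001 0.002 0.012;-0.001 -0.001 0.002 0.012;-0.001 -0.001 0.002 0.012;-0.001 -0.001 0.002 0.012;-0.001 -0.001 0.002 0.012"
  grip: 0.005
  force: 60

```text
clock: 11.83
position: [478.3, -248.9, 147.1]
tool_rot: [0.999, -0.035, 0.0, 0.0]
ft_force: [-0.6, 0.9, 4.1]
opening: 12.6
grip_force: 59.1
```

```bash
python3 -c "
from h import *
plan([478.2,-249.2,147],-94); s=readout.sense(); print(s['joints'].round(2),s['ft_torque'])"
```

```text
clk 11.83 pos [ 478.3 -248.9  147.1] yaw -94.0 F [-0.6  0.9  4.1] open 12.6 -> shift [-0.0001  0.0003  0.0001] spin -0.0 j7 -0.64
[-0.27  0.64  0.93  1.94 -0.66  0.89 -0.64] [ 0.0999436   0.07034301 -0.00586975]
```

Call:
apply_moves:
  moves: "0 0 0 0.02; 0 0 0 0.04; 0 0 0 0.06; 0 0 0 0.08; 0 0 0 0.1; 0 0 0 0.12; 0 0 0 0.14; 0 0 0 0.15"

```text
clock: 12.5
position: [478.3, -249.0, 147.1]
tool_rot: [0.994, -0.111, 0.0, 0.0]
ft_force: [-0.3, 0.6, 6.5]
opening: 12.6
grip_force: 59.4
```

```bash
python3 -c "
from h import *
plan([478.2,-249.2,147],-94); s=readout.sense(); print(s['joints'].round(2),s['ft_torque'])"
```

```text
clk 12.5 pos [ 478.3 -249.   147.1] yaw -102.7 F [-0.3  0.6  6.5] open 12.6 -> shift [-0.0001  0.0002  0.0001] spin -0.152 j7 -0.77
[-0.3   0.66  0.96  1.94 -0.7   0.91 -0.77] [0.01631407 0.0052602  0.16075793]
```

Call:
apply_moves:
  moves: "0 0 0 0.05; 0 0 0 0.1; 0 0 0 0.15; 0 0 0 0.2; 0 0 0 0.25; 0 0 0 0.3; 0 0 0 0.35; 0 0 0 0.4"

```text
clock: 13.17
position: [478.3, -249.0, 147.1]
tool_rot: [0.952, -0.307, 0.0, 0.0]
ft_force: [-0.9, -0.4, 4.7]
opening: 13.1
grip_force: 59.3
```

```bash
python3 -c "
from h import *
plan([478.2,-249.2,147],-94); s=readout.sense(); print(s['joints'].round(2),s['ft_torque'])"
```

```text
clk 13.17 pos [ 478.3 -249.   147.1] yaw -125.7 F [-0.9 -0.4  4.7] open 13.1 -> shift [-0.      0.0002  0.0001] spin -0.554 j7 -1.1
[-0.35  0.72  1.06  1.94 -0.78  0.96 -1.1 ] [ 0.01125102 -0.0084535   0.14413534]
```

Call:
apply_moves:
  moves: "0 0 0 0.07; 0 0 0 0.14; 0 0 0 0.21; 0 0 0 0.28; 0 0 0 0.35; 0 0 0 0.42; 0 0 0 0.49; 0 0 0 0.54"

```text
clock: 13.83
position: [478.3, -249.0, 147.1]
tool_rot: [0.835, -0.55, 0.0, 0.0]
ft_force: [-0.6, -0.3, 4.6]
opening: 13.1
grip_force: 59.3
```

```bash
python3 -c "
from h import *
plan([478.2,-249.2,147],-94); s=readout.sense(); print(s['joints'].round(2),s['ft_torque'])"; python3 m2.py w7 '[478.5,-249]' 42 '[(150,185),(160,175),(138,148)]'
```

```text
clk 13.83 pos [ 478.3 -249.   147.1] yaw -156.7 F [-0.6 -0.3  4.6] open 13.1 -> shift [0.0001 0.0002 0.0001] spin -1.095 j7 -1.55
[-0.4   0.8   1.17  1.95 -0.88  1.03 -1.55] [ 0.0689458  -0.03032374  0.13974637]
150-185 6154 mean [ 480.8 -255.6  169.5] zmax 185.0 circ [ 478.1 -249.2] 32.5 rect [ 480.4 -249.2] [38.1 62.6] 2.8
160-175 4626 mean [ 480.4 -254.8  168.7] zmax 174.9 circ [ 478.1 -249.2] 32.5 rect [ 480.4 -249.2] [38.1 62.6] 2.8
138-148 7166 mean [ 483.6 -262.6  141.2] zmax 147.9 circ [ 477.8 -249.2] 39.6 rect [ 481.7 -257.5] [78.1 60.9] 24.3
```

View pics/w7.png

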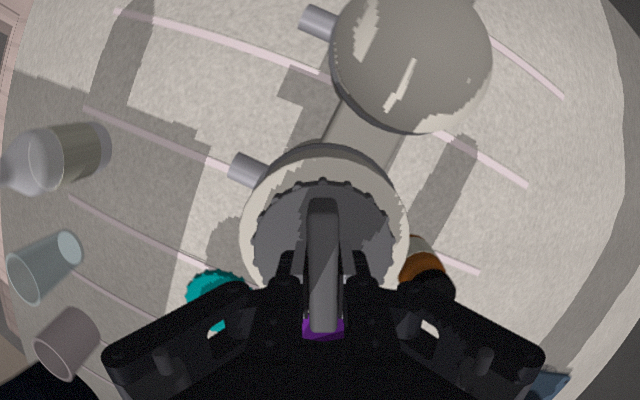

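The cap turned with the gripper. The wing at (323,265) lies between the pads, 63° from the start, at only 0.14 Nm. I'm lifting gently now.

Call:
apply_moves:
  moves: "0 0 -0.001 0; 0 0 -0.002 0; 0 0 -0.003 0; 0 0 -0.004 0; 0 0 -0.005 0; 0 0 -0.006 0; 0 0 -0.007 0; 0 0 -0.008 0"

```text
clock: 14.55
position: [478.0, -248.7, 154.9]
tool_rot: [0.836, -0.548, -0.0, -0.0]
ft_force: [-0.0, 0.3, -1.3]
opening: 12.6
grip_force: 58.5
```

Free: only the cap's weight shows on the wrist. I'll raise it to 78 mm of lift in total.

Call:
apply_moves:
  moves: "0 0 -0.004 0; 0 0 -0.01 0; 0 0 -0.018 0; 0 0 -0.026 0; 0 0 -0.034 0; 0 0 -0.042 0; 0 0 -0.05 0; 0 0 -0.056 0"

```text
clock: 15.22
position: [478.2, -248.9, 212.0]
tool_rot: [0.836, -0.548, 0.0, -0.0]
ft_force: [-0.7, 0.7, -1.0]
opening: 12.4
grip_force: 58.5
```

Call:
apply_moves:
  moves: "0 0 -0.006 0; 0 0 -0.01 0; 0 0 -0.013 0; 0 0 -0.014 0; 0 0 -0.014 0; 0 0 -0.014 0; 0 0 -0.014 0; 0 0 -0.014 0"

```text
clock: 15.88
position: [477.9, -248.6, 224.5]
tool_rot: [0.836, -0.548, -0.0, 0.0]
ft_force: [1.1, -0.3, -1.2]
opening: 12.8
grip_force: 58.5
```

Call:
apply_moves:
  moves: "0 0 0 0;0 0 0 0;0 0 0 0;0 0 0 0;0 0 0 0;0 0 0 0;0 0 0 0;0 0 0 0"

```text
clock: 16.55
position: [478.0, -248.7, 224.8]
tool_rot: [0.836, -0.548, 0.0, -0.0]
ft_force: [-0.2, -0.3, -1.2]
opening: 13.0
grip_force: 58.5
```

```bash
python3 m2.py w8 '[478.5,-249]' 42 '[(205,217),(217,226),(240,252)]'; python3 -c "
from h import *
from m1 import rep
snap('scene','s8'); p,d,s=snap('top','t8')
W,_=cloud('scene','s8'); V=W.reshape(-1,3); V=V[~np.isnan(V).any(1)]
C=V[np.hypot(*(V[:,:2]-[478.5,-249]).T)<42]
for a,b in [(150,176),(176,205),(205,222)]: rep('cap',C,a,b); 
K=C[(C[:,2]>150)&(C[:,2]<230)]; print('lowest',np.percentile(K[:,2],[0,1,3]))
# disc plane fit from wrist
W,_=cloud('wrist','w8'); U=W.reshape(-1,3); U=U[~np.isnan(U).any(1)]; U=U[(np.hypot(*(U[:,:2]-[478.5,-249]).T)<36)&(abs(U[:,2]-220)<4)]
print('plane',np.linalg.lstsq(np.c_[U[:,:2]-[478,-249],np.ones(len(U))],U[:,2],rcond=None)[0])
S=V[np.hypot(*(V[:,:2]-[487,225]).T)<45]; rep('cart flange',S,57,66); rep('knob',S,80,95)
plan([478.2,-249.2,225])
cv2.imwrite('pics/s8c.png',cv2.resize(cv2.imread('pics/s8.png')[40:340,180:480],(600,600)))"
```

```text
205-217 435 mean [ 490.4 -276.5  213.5] zmax 217.0 circ [ 477.9 -249. ] 39.8 rect [ 481.3 -260.1] [77.3 54.5] 14.1
217-226 7056 mean [ 483.3 -262.1  218.9] zmax 226.0 circ [ 477.4 -249. ] 39.6 rect [ 480.9 -257.4] [78.1 59.6] 23.2
240-252 4405 mean [ 480.  -254.1  246.5] zmax 252.0 circ [ 477.3 -248.8] 32.5 rect [ 480.1 -248.9] [38.  62.4] 2.7
cap 0
cap 69 mean [ 481.1 -238.1  185. ] zmax 192.3 circ [ 481.7 -246.7] 22.4 rect [ 484.2 -244.5] [14.6 44.5] 39.0
cap 384 mean [ 490.6 -232.2  217.4] zmax 222.0 circ [ 480.6 -245.8] 39.1 rect [ 485.  -238.7] [58.7 78. ] 59.0
lowest [179.8549508  180.9806088  182.09995286]
plane [-9.68072293e-04 -1.53646282e-04  2.18988489e+02]
cart flange 463 mean [494.5 230.8  60.8] zmax 65.5 circ [489.8 226.6] 29.9 rect [490.7 227.7] [53.2 57. ] 27.2
knob 167 mean [490.5 227.9  87.9] zmax 91.6 circ [489.2 226.2] 13.5 rect [489.  226.9] [24.6 25.3] 39.3
clk 16.7 pos [ 478.  -248.7  224.8] yaw -156.5 F [-0.9 -1.  -0.6] open 12.8 -> shift [ 0.0005  0.0001 -0.0002] spin 0 j7 -1.68
```

View pics/s8c.png

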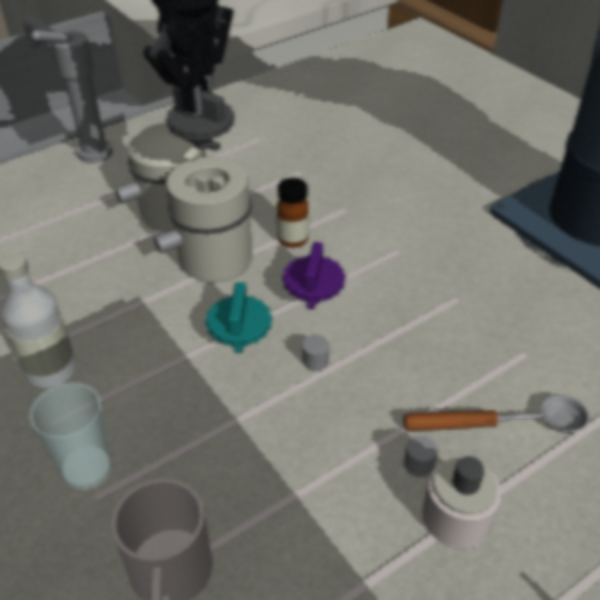

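The crop shows the cap at (203,120) hanging above the open canister mouth at (210,180), with its lowest point at about 180 mm, so 50 mm of air. It is level. The cartridge is home in its stand at (462,500), and the bystanders have not moved.

```bash
python3 -c "
from workcell import job
print(job.close_job())"
```

```text
the job is handed in; nothing more can be done
None
```

The job is handed in at 16.7 s on the robot's clock: the cartridge stands fully home in the soaking stand, released, and the cap is held level and still about 50 mm above the canister's mouth, with nothing else moved.

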